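# Sort the strays and press the label holder home behind the shelf lip

### The arm

A 7-joint arm with a two-finger parallel gripper is mounted at the origin on the work surface. World frame = base frame: x ahead of the robot, y to its left, z up, the work surface at z = 0. Lengths are in m, angles in rad, forces in N, time in s.
With the tool pointing down it reaches from about 0.425 to 0.875 m from the base axis. Payload 4.7 kg.
Tool frame: the origin (TCP) lies at the very end of the fingers, on their centre line; the grasp point (between the pads) lies 19 mm behind it (r.pinch_z is the distance from the TCP to the grasp point, in m); z points along the fingers, y is the line along which they close (so a half turn about z gives the same grasp; the last joint's range is limited). The gripper opens to 85 mm and grips with 20 to 120 N. Pads are 22 mm wide; open, the fingers measure 114 mm over their backs; the gripper's body (76 mm by 85 mm) begins 54 mm behind the grasp point. The pads swing forward as they close: fully open they stand 13 mm farther back than shut.
Start: joints at [-1.291, 0.321, -0.07, 1.45, 0.023, 1.371, -0.057], TCP at [0.171, 0.627, 0.201] pointing down, gripper open.
Joint ranges: [-2.86, 2.86], [-0.3, 2.09], [-1.38, 1.24], [0.06, 2.45], [-1.56, 4.7], [0.09, 2.05], [-2.69, 2.69]. Speed limits (rad/s): [2.57, 2.57, 3.14, 3.14, 3.14, 3.14, 3.14].

### API

Orientations are given as a 3x3 rotation matrix whose columns are the frame's x, y, z axes.
In Python, from cell import r gives the robot as it stands.
- The arm moves only by the tool step_arm, never from a script. Its argument "motion" is a list of rows, each a list of 7 numbers: the shift along the tool's x, y, z in m, then the turn, a rotation vector about the tool's x, y, z in rad, then the closure in counts, from 0 (fully open) to 255 (shut). A call has 1 to 20 rows; each row shifts and turns the commanded pose from where the row before left it, along the tool's axes as they then stand; what a row does not reach is not made up. A row lasts 1/8 s, in which the tool goes at most 62.5 mm and 10.7 degrees, less where a joint would pass 70% of its speed; a pose out of reach is approached as far as the arm can. A call is refused whole if a number of a shift passes 0.0625 or a number of a turn 0.188, either way. A call with a gripper value outside its range is refused whole. The fingers move at their own pace and stop on an object; "grip_force" is the grip in N (left out, the last holds). Time passes only in rows, so rows that do not move let the fingers close. It gives the time, the measured TCP pose, the force, the opening and the grip force at its end, in the units of the state.
- r.state(): the state, without advancing time (a new reading comes with each control period).
- r.snapshot(name): name is "scene" or "top" or "wrist"; returns a dict with "img" (420x560x3 uint8, blue, green, red), "range_z" (420x560 float32, m along the optical axis (not along the pixel's ray), 0 where there is no reading), "intrinsics" (3x3 intrinsics, pixels), "rvec" (rotation vector, rad) and "tvec" (3), from world to camera coordinates, as OpenCV has them. Camera axes: x right, y down, z forward; pixel columns grow to the right and rows downward; lengths in m; the calibration is good to about 2 mm. A picture is of the moment at which its call begins.
- r.sign_off(): hands the job in; it is judged then, once.
Trained networks look in the newest picture that a camera, given by its name, has taken for a name from the list of things; names that differ only in an ending like _2 or _b are one class to them, and where a whole thing is asked for, a point or a joint stands for the part that bears it (a point fixed in the world has none). Each returns a list of dicts, best first, with "score" (0 to 1); they miss things now and then, are a little off and sometimes report something else, mostly with a low value. They report only what shows in the picture. A call takes as long as a camera call. They do not tell look-alikes from the thing itself.
- r.look_for(camera, query): "position" ([column, row] in pixels, amid what is visible of it).
- r.trace(camera, query): "pixels" (420x560 bool, what is visible of it) and "position" ([column, row] in pixels, amid what is visible of it).
The state is a dict: "clock": time; "joint_pos": joint angles; "joint_velocities": joint speeds; "tau": joint torques, N m; "position": TCP position; "orientation": TCP orientation; "wrist_force": force on the tool from outside, world axes, zero at the start; "wrist_torque": the same for the moment, N m; "finger_gap": finger opening in m; "gripper_force": force on a finger pad.
Only numpy, scipy, OpenCV 4.12 (cv2) and the standard library are available. Lean on these libraries where they do the work, as an engineer would, in place of code of your own. Each camera call takes 0.05 s, during which the arm holds its last target. There are 200 camera calls.

### The job

Tidy this lab supply corner: put the stray yellow highlighter into the bin that already holds a highlighter and the stray blue screw cap into the bin that already holds a screw cap, letting go of each. Then take the white-and-green label holder from its stand, push it down behind the metal lip on the front edge of the low shelf until its orange spring seat is fully down, and finish while still holding the label holder pressed home (do not let go; the spring pushes back). Leave the jar and bottle on the shelf and the dish and vial on the bench where they stand, and the old highlighter and cap in their bins.

Things in the scene. Friction and masses are not known exactly. Their poses are not given: they have to be found in the camera images.
- pen_center (a point): centre (half-way up) of the stray highlighter to be sorted: flat rounded bar, yellow body with black cap, 112 mm long (its x axis, cap at +x), 24 mm wide (y), 15 mm thick (z), lying flat on the bench. About 25 g.
- cap_center (a point): centre (half-way up) of the stray blue screw cap to be sorted: upright ribbed disc, 46 mm diameter, 26 mm high, on the bench. About 30 g.
- pen_bin_in (a point): centre of the inner floor (4 mm above the bench) of the green highlighter bin, fixed, open on top: outside 150 mm (its x) by 130 mm (its y), 50 mm high, walls 4 mm. It stands left or right of the shelf. The old highlighter lies along x in it, near its +y wall.
- cap_bin_in (a point): centre of the inner floor of the grey screw cap bin, same fixed bin as the green one but grey; the old cap stands in it near its +x wall.
- pen: the stray highlighter itself; origin at the centre of its underside, axes as pen_center.
- cap: the stray screw cap itself; origin at the centre of its underside.
- old_pen_center (a point): centre of the old orange highlighter that already lies in the green bin (same shape and size as the stray one); it stays in that bin.
- old_cap_center (a point): centre of the old blue screw cap that already stands in the grey bin (same as the stray one); it stays in that bin.
- holder: the rigid label holder: white plate with green label on both faces, 11 mm thick (x), 90 mm long (y), 55 mm high (z), with a green grip tab standing on the middle of its top edge, 11 mm (x) by 30 mm (y) by 32 mm high; 87 mm high in all, about 70 g. Origin at the centre of its underside, z up. The same both ways round.
- stand: the fixed grey stand in which the label holder stands upright and loose: 44 mm (x) by 120 mm (y), 26 mm high; origin at the centre of its underside. Its slot is 18 mm deep and 1 mm wider than the holder on each face; the slot floor is 8 mm above the bench.
- holder_tab (a point): centre of the holder's grip tab, 71 mm above the holder's underside, axes as the holder: grip it across its 11 mm thickness (x).
- holder_foot (a point): centre of the holder's underside, axes as the holder.
- slot (a point): middle of the mouth of the label channel along the front edge of the low white shelf, 90 mm above the bench; axes of the shelf: x from the lip to the shelf (away from the robot), y along the edge, z up. The channel is 15 mm wide (x), 108 mm long (y), walls upright, open on top; above this point lip and shelf side flare apart over 10 mm to about 28 mm.
- shelf: the low white shelf, fixed; origin on the bench under the middle of the channel, axes as slot. The top of its board is 95 mm above the bench; the board is 250 mm long (y) and reaches from the channel to x = 169 mm, with nothing standing on it before x = 80 mm. The flared rims of the channel are its highest part, 101 mm above the bench.
- seat_top (a point): centre of the top of the orange spring seat inside the channel, 26 mm below slot when up and 34 mm below it when fully down; the holder's underside rests on it.
- seat (a joint): how far the spring seat is pressed down, in m: 0 up, 0.008 at the stop. It pushes up with about 3 N at first and 11 N at the stop, and springs back when let go.
- jar_center (a point): centre of the squat amber jar with orange lid on the rear of the shelf board, 60 mm diameter, 70 mm high; leave alone.
- bottle_center (a point): centre of the amber bottle with white cap on the rear of the shelf board, 46 mm diameter, 95 mm high; leave alone.
- dish_center (a point): centre of the clear covered dish on the bench before the shelf, 58 mm diameter, 14 mm high; leave alone.
- vial_center (a point): centre of the small clear vial with black cap on the bench before the shelf, 28 mm diameter, 45 mm high; leave alone.
Mind the look-alikes: they are no part of the job. Leave any purple or turquoise look-alike of the part that bears cap_bin_in alone.

How it is judged:
On the way, in this order (a step that is already met when the one before it is completed fails the run):
1. highlighter and screw cap both lie, let go, in their own bins (x of pen_center in the frame of pen_bin_in between -0.072 and 0.072 m and y of pen_center in the frame of pen_bin_in between -0.062 and 0.062 m and z of pen_center in the frame of pen_bin_in between -0.005 and 0.042 m and x of cap_center in the frame of cap_bin_in between -0.072 and 0.072 m and y of cap_center in the frame of cap_bin_in between -0.062 and 0.062 m and z of cap_center in the frame of cap_bin_in between -0.005 and 0.042 m and contact force between each of pen, cap and the fingers below 0.2 N and value of joint seat below 0.003 m), for 0.2 s.
2. the label holder is in the channel behind the lip (x of holder_foot in the frame of slot between -0.006 and 0.006 m and y of holder_foot in the frame of slot between -0.015 and 0.015 m and z of holder_foot in the frame of slot below -0.015 m and angle between holder_foot's own z axis and vertical below 0.2 rad), for 0.1 s.
At the end, for the whole second after the job is handed in: Strays and old items lie released in their own bins; the holder is in the channel within 15 mm of its middle lengthways, within 0.2 rad of upright, foot on the seat, still (under 20 mm/s), the seat pressed over 6 of its 8 mm and the fingers on the holder with over 3 N through the last second (x of pen_center in the frame of pen_bin_in between -0.072 and 0.072 m and y of pen_center in the frame of pen_bin_in between -0.062 and 0.062 m and z of pen_center in the frame of pen_bin_in between -0.005 and 0.042 m and x of cap_center in the frame of cap_bin_in between -0.072 and 0.072 m and y of cap_center in the frame of cap_bin_in between -0.062 and 0.062 m and z of cap_center in the frame of cap_bin_in between -0.005 and 0.042 m and x of old_pen_center in the frame of pen_bin_in between -0.072 and 0.072 m and y of old_pen_center in the frame of pen_bin_in between -0.062 and 0.062 m and z of old_pen_center in the frame of pen_bin_in between -0.005 and 0.042 m and x of old_cap_center in the frame of cap_bin_in between -0.072 and 0.072 m and y of old_cap_center in the frame of cap_bin_in between -0.062 and 0.062 m and z of old_cap_center in the frame of cap_bin_in between -0.005 and 0.042 m and contact force between each of pen, cap and the fingers below 0.2 N and x of holder_foot in the frame of slot between -0.006 and 0.006 m and y of holder_foot in the frame of slot between -0.015 and 0.015 m and z of holder_foot in the frame of slot below -0.027 m and angle between holder_foot's own z axis and vertical below 0.2 rad and value of joint seat above 0.006 m and z of holder_foot in the frame of seat_top below 0.004 m and contact force between holder and the fingers above 3 N and linear speed of holder below 0.02 m/s); the arm keeps its last pose, push and grip.
It fails at once if the jar is moved more than 30 mm (distance of jar_center from where it was at the start of the episode above 0.03 m).
It fails at once if the bottle is moved more than 30 mm (distance of bottle_center from where it was at the start of the episode above 0.03 m).
It fails at once if the dish is moved more than 30 mm (distance of dish_center from where it was at the start of the episode above 0.03 m).
It fails at once if the vial is moved more than 30 mm (distance of vial_center from where it was at the start of the episode above 0.03 m).
It also fails if it takes over 72 s, if anything falls off the work surface, if the arm or the gripper's body presses on something with over 40 N, if the wrist force passes 120 N, or if a joint passes its speed limit or range.

## Working session

There is one attempt and no reset: what is moved stays moved. The work goes in short steps, Python scripts to look and compute and a tool call to move; the robot and the scene stay as the last step left them, time stands still between calls to the robot, and variables do not carry over. Pictures are saved under pics/ and viewed, at most 10 in all, crops included, and the job is handed in when it is done.

Besides the shell and the picture viewer there is one more tool, called after "Emit:" as name(argument=value, ...) on one line, values as JSON. step_arm: Moves the arm, as the interface text tells. Its arguments: {"type":"object","properties":{"motion":{"type":"array","items":{"type":"array","items":{"type":"number"}}},"grip_force":{"type":"number"}},"required":["motion"]}

```bash
mkdir -p pics; cat > h.py <<'E'
import numpy as np, cv2
from cell import r
def snap(c):
    s=r.snapshot(c); s['R']=cv2.Rodrigues(np.array(s['rvec'],float))[0]; s['t']=np.array(s['tvec'],float).ravel(); return s
def cloud(s):
    K=np.array(s['intrinsics']); z=s['range_z']; v,u=np.mgrid[:z.shape[0],:z.shape[1]]
    P=np.stack([(u-K[0,2])/K[0,0]*z,(v-K[1,2])/K[1,1]*z,z],-1)
    W=(P-s['t'])@s['R']; W[z==0]=np.nan; return W
def seg(cam,q,W,n=3):
    for d in r.trace(cam,q)[:n]:
        p=W[d['pixels']]; p=p[~np.isnan(p[:,0])]
        if len(p)<5: print(q,'few',d['score'],d['position']); continue
        zt=np.percentile(p[:,2],95); t=p[p[:,2]>zt-0.006]
        box=cv2.minAreaRect((t[:,:2]*1000).astype(np.float32))
        print(cam,q,'%.2f'%d['score'],np.round(d['position']),'n',len(p),'med',np.round(np.median(p,0),3),'ztop %.3f'%zt,'topbox',np.round(box[0]),np.round(box[1]),round(box[2],1))
def pt(s,u,v,z):
    K=np.array(s['intrinsics']); d=s['R'].T@np.array([(u-K[0,2])/K[0,0],(v-K[1,2])/K[1,1],1]); c=-s['R'].T@s['t']
    return c+d*(z-c[2])/d[2]
E
python3 - <<'E'
from h import *
for c in ['scene','top']:
    s=snap(c); cv2.imwrite(f'pics/{c}0.png',s['img']); W=cloud(s)
    print(c,'cam at',np.round(-s['R'].T@s['t'],2))
    for q in ['pen','cap','pen_bin_in','cap_bin_in','holder','stand','shelf','seat','dish_center','vial_center','jar_center','bottle_center']: seg(c,q,W)
st=r.state(); print(st['position'],st['orientation'],r.pinch_z)
E
```

```text
scene cam at [ 1.31 -0.26  0.86]
scene pen 0.47 [274. 210.] n 159 med [0.44  0.164 0.013] ztop 0.016 topbox [434. 166.] [ 21. 103.] 84.1
scene cap 0.59 [166. 248.] n 216 med [ 0.446 -0.184  0.023] ztop 0.026 topbox [ 437. -183.] [44. 44.] 58.5
scene pen_bin_in 0.70 [123. 316.] n 3213 med [ 0.616 -0.338  0.007] ztop 0.048 topbox [ 625. -327.] [130. 153.] 89.4
scene cap_bin_in 0.70 [310. 188.] n 1695 med [0.383 0.342 0.018] ztop 0.047 topbox [389. 335.] [151. 136.] 19.9
scene cap_bin_in 0.61 [349. 233.] n 2299 med [0.614 0.319 0.017] ztop 0.048 topbox [625. 312.] [154. 136.] 4.0
scene holder 0.62 [228. 219.] n 426 med [0.454 0.009 0.053] ztop 0.092 topbox [450.   9.] [14. 29.] 12.0
scene stand 0.59 [227. 230.] n 497 med [0.468 0.    0.021] ztop 0.026 topbox [451.  10.] [ 48. 121.] 3.2
scene shelf 0.71 [246. 284.] n 5310 med [ 0.726 -0.047  0.093] ztop 0.096 topbox [685. -37.] [250. 190.] 88.4
scene dish_center 0.65 [206. 257.] n 127 med [ 0.529 -0.091  0.012] ztop 0.015 topbox [527. -91.] [28. 52.] 71.2
scene vial_center 0.59 [258. 235.] n 112 med [0.535 0.076 0.03 ] ztop 0.044 topbox 
[... 1398 characters left out ...]
6 -0.037  0.094] ztop 0.099 topbox [682. -35.] [249. 186.] 88.1
top dish_center 0.82 [356. 220.] n 288 med [ 0.528 -0.08   0.013] ztop 0.018 topbox [529. -79.] [57. 52.] 0.6
top jar_center 0.83 [317. 145.] n 394 med [0.725 0.043 0.163] ztop 0.168 topbox [729.  43.] [51. 50.] 19.4
top jar_center 0.38 [269. 254.] n 303 med [0.425 0.169 0.013] ztop 0.019 topbox [427. 170.] [ 23. 110.] 84.2
top bottle_center 0.63 [367. 149.] n 270 med [ 0.717 -0.094  0.159] ztop 0.190 topbox [ 724. -100.] [19. 20.] 45.5
[0.17076629 0.62718206 0.20095423] [[-9.64882904e-01  2.62680368e-01  7.60695122e-05]
 [ 2.62680374e-01  9.64882903e-01  7.56408511e-05]
 [-5.35288051e-05  9.29665320e-05 -9.99999994e-01]] 0.0187
```

View pics/top0.png

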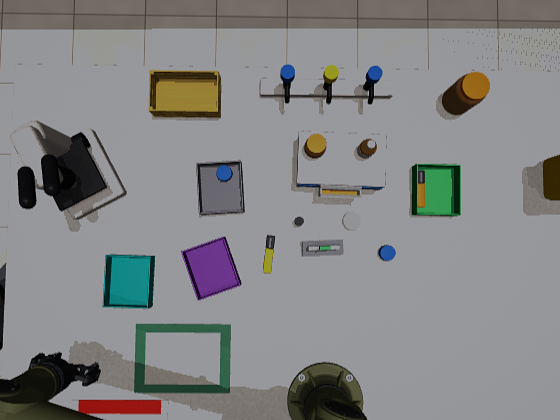

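View pics/scene0.png

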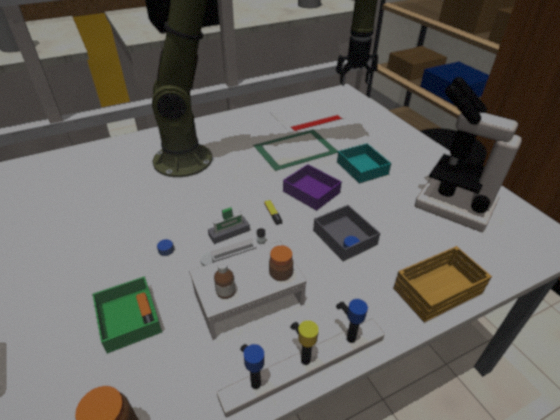

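Candidates for the screw-cap bin: grey bin at (219,188) in the top view with a blue cap inside, purple at (211,268), turquoise at (130,284). Grey fits, since it is grey and holds the old cap. The only green bin is at (437,189), with the orange pen near its +y wall. The stray pen is at (267,254), the stray cap at (386,251) and the holder at (322,247). I'll confirm in one crop.

```bash
cat >> h.py <<'E'
def plan(xyz,yaw=None):
    """yaw: world angle (deg) of tool y. Prints turn about tool z, then shift in the turned tool frame"""
    st=r.state(); R=np.array(st['orientation']); p=np.array(st['position'])
    cur=np.degrees(np.arctan2(R[1,1],R[0,1])); yaw=cur if yaw is None else yaw
    d=(yaw-cur+90)%180-90; y=np.radians(cur+d)
    # tool z down: y=(c,s,0), x = y x z
    Y=np.array([np.cos(y),np.sin(y),0]); Z=np.array([0,0,-1.]); X=np.cross(Y,Z)
    D=np.array(xyz)-p; print('cur yaw %.1f tool-z turn %.3f | shift x %.4f y %.4f z %.4f'%(cur,-np.radians(d),D@X,D@Y,D@Z), 'tilt',np.round(R[:2,2],4))
E
python3 - <<'E'
from h import *
im=cv2.imread('pics/top0.png')[120:320,90:480]; cv2.imwrite('pics/crop.png',cv2.resize(im,None,fx=2,fy=2,interpolation=cv2.INTER_CUBIC))
plan([.427,.17,.17],84)
E
```

```text
cur yaw 74.8 tool-z turn -0.161 | shift x -0.3026 y -0.4279 z 0.0310 tilt [0.0001 0.0001]
```

View pics/crop.png

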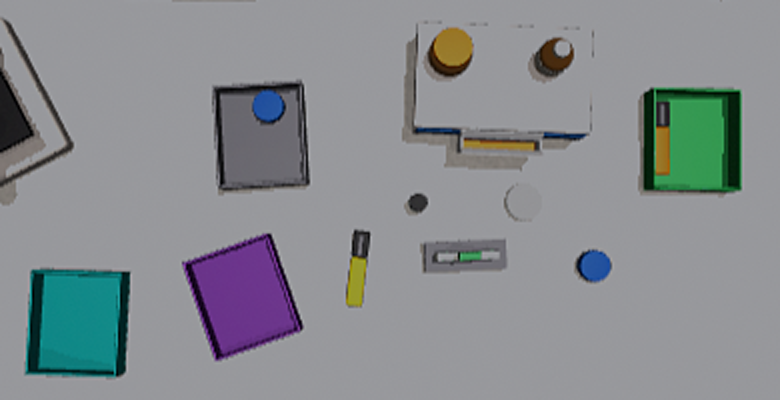

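The crop confirms it: the grey bin, crop (261,136), holds the blue cap near its far wall at (268,105). Purple and turquoise are empty. The channel with its orange seat is at crop (500,146).

Emit:
step_arm(motion=[[0,0,0,0,0,-0.161,0],[-0.0252,-0.0357,0.0026,0,0,0,0],[-0.0252,-0.0357,0.0026,0,0,0,0],[-0.0252,-0.0357,0.0026,0,0,0,0],[-0.0252,-0.0357,0.0026,0,0,0,0],[-0.0252,-0.0357,0.0026,0,0,0,0],[-0.0252,-0.0357,0.0026,0,0,0,0],[-0.0252,-0.0357,0.0026,0,0,0,0],[-0.0252,-0.0357,0.0026,0,0,0,0],[-0.0252,-0.0357,0.0026,0,0,0,0],[-0.0252,-0.0357,0.0026,0,0,0,0],[-0.0252,-0.0357,0.0026,0,0,0,0],[-0.0252,-0.0357,0.0026,0,0,0,0],[0,0,0,0,0,0,0],[0,0,0,0,0,0,0]], grip_force=30)

```text
clock: 3.18
position: [0.4264, 0.1702, 0.1698]
orientation: [[-0.995, 0.104, -0.0], [0.104, 0.995, 0.001], [0.0, 0.001, -1.0]]
wrist_force: [0.1, 0.2, -0.5]
finger_gap: 0.0854
gripper_force: 0.0
```

```bash
python3 - <<'E'
from h import *
s=snap('wrist'); cv2.imwrite('pics/w1.png',s['img']); W=cloud(s); seg('wrist','pen',W)
print(np.round(-s['R'].T@s['t'],3)); plan([.427,.17,.002],84)
E
```

```text
wrist pen 0.64 [275. 183.] n 2564 med [0.423 0.169 0.014] ztop 0.016 topbox [426. 169.] [ 24. 110.] 84.1
wrist pen 0.60 [ 63. 296.] n 2271 med [ 0.526 -0.076  0.013] ztop 0.015 topbox [528. -80.] [57. 59.] 37.6
[0.354 0.177 0.343]
cur yaw 84.1 tool-z turn 0.002 | shift x -0.0009 y -0.0007 z 0.1678 tilt [0.     0.0004]
```

View pics/w1.png

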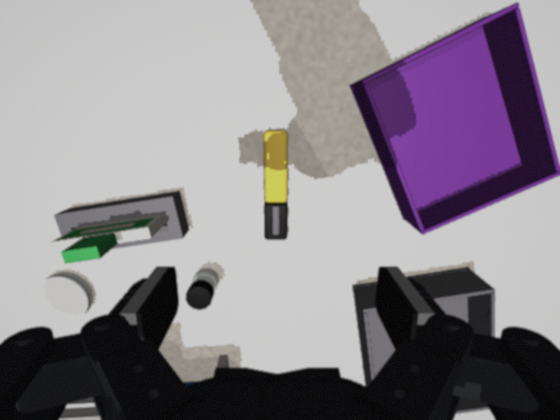

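The pen is upright in the wrist image, centred at column 275 and in line with the fingers. Its measured position agrees with the top view, so I'll descend and grip.

Emit:
step_arm(motion=[[-0.001,-0.001,0.04,0,0,0,0],[0,0,0.04,0,0,0,0],[0,0,0.04,0,0,0,0],[0,0,0.03,0,0,0,0],[0,0,0.017,0,0,0,0],[0,0,0,0,0,0,0],[0,0,0,0,0,0,255],[0,0,0,0,0,0,255],[0,0,0,0,0,0,255],[0,0,0,0,0,0,255],[0,0,0,0,0,0,255],[0,0,0,0,0,0,255],[0,0,0,0,0,0,255],[0,0,0,0,0,0,255]], grip_force=30)

```text
clock: 5.03
position: [0.4276, 0.1684, 0.0027]
orientation: [[-0.995, 0.105, -0.0], [0.105, 0.995, 0.0], [0.0, 0.0, -1.0]]
wrist_force: [1.0, -0.4, -0.9]
finger_gap: 0.0
gripper_force: 0.0
```

Emit:
step_arm(motion=[[0,0,-0.03,0,0,0,255],[0,0,-0.05,0,0,0,255],[0,0,-0.05,0,0,0,255],[0,0,-0.05,0,0,0,255],[0,0,0,0,0,0,255]])

```text
clock: 5.65
position: [0.4303, 0.1697, 0.187]
orientation: [[-0.994, 0.105, 0.007], [0.105, 0.994, 0.005], [-0.007, 0.006, -1.0]]
wrist_force: [-0.9, 0.3, -0.3]
finger_gap: -0.0001
gripper_force: 0.0
```

```bash
python3 - <<'E'
from h import *
plan([.622,-.350,.18],89)
E
```

```text
cur yaw 84.0 tool-z turn -0.087 | shift x -0.2008 y -0.5163 z 0.0070 tilt [0.0073 0.0048]
```

The gap reads 0, so the grasp missed. Looking again.

Emit:
step_arm(motion=[[0,0,0,0,0,0,0],[0,0,0,0,0,0,0],[0,0,0,0,0,0,0],[0,0,0,0,0,0,0]])

```text
clock: 6.15
position: [0.4273, 0.1682, 0.1821]
orientation: [[-0.995, 0.105, -0.001], [0.105, 0.995, -0.001], [0.001, -0.001, -1.0]]
wrist_force: [0.5, -0.0, 0.2]
finger_gap: 0.0726
gripper_force: 0.0
```

```bash
python3 - <<'E'
from h import *
s=snap('wrist'); cv2.imwrite('pics/w2.png',s['img']); W=cloud(s); seg('wrist','pen',W)
s=snap('top'); W=cloud(s); seg('top','pen',W)
print(r.state()['position'],r.state()['finger_gap'])
E
```

```text
wrist pen 0.77 [276. 180.] n 2508 med [0.422 0.169 0.014] ztop 0.016 topbox [427. 169.] [ 24. 112.] 83.6
top pen 0.62 [344. 166.] n 4616 med [ 0.679 -0.037  0.094] ztop 0.099 topbox [683. -35.] [249. 186.] 88.1
[0.42756796 0.16837306 0.18261241] 0.08494803401891202
```

View pics/w2.png

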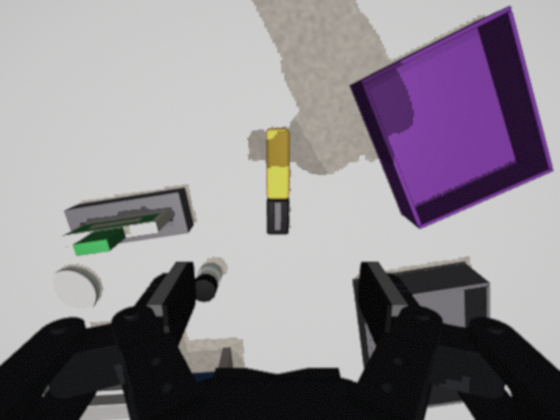

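The pen hasn't moved, so I'll descend with the fingers part-closed and look at the finger tips relative to the pen.

Emit:
step_arm(motion=[[0,0,0.045,0,0,0,100],[0,0,0.045,0,0,0,120],[0,0,0.045,0,0,0,140],[0,0,0.03,0,0,0,140],[0,0,0.016,0,0,0,140],[0,0,0,0,0,0,140],[0,0,0,0,0,0,140]])

```text
clock: 7.22
position: [0.4288, 0.169, 0.003]
orientation: [[-0.995, 0.105, 0.002], [0.105, 0.995, 0.001], [-0.002, 0.001, -1.0]]
wrist_force: [0.0, 0.3, 0.1]
finger_gap: 0.0385
gripper_force: 0.0
```

```bash
python3 - <<'E'
from h import *
st=r.state(); p=np.array(st['position']); print(p,st['finger_gap'],st['wrist_force'])
s=snap('wrist'); cv2.imwrite('pics/w3.png',s['img']); W=cloud(s)
uv=cv2.projectPoints(np.array([p]),np.array(s['rvec']),np.array(s['tvec']),np.array(s['intrinsics']),None)[0]; print('tcp px',uv.ravel())
q=W.reshape(-1,3); 
for a in range(0,50,5):
    m=q[(q[:,2]>a/1000)&(q[:,2]<(a+5)/1000)&(np.abs(q[:,0]-p[0])<.04)&(np.abs(q[:,1]-p[1])<.06)]
    if len(m): print(a,len(m),np.round(m.min(0),3),np.round(m.max(0),3))
E
```

```text
[0.42878065 0.1689836  0.00295685] 0.03853693722595926 [0.00342303 0.31441048 0.08620272]
tcp px [277.15457829 247.8321205 ]
0 5529 [0.389 0.109 0.   ] [0.469 0.229 0.004]
5 24 [0.391 0.155 0.006] [0.447 0.184 0.01 ]
10 4769 [0.389 0.152 0.01 ] [0.469 0.184 0.015]
15 1681 [0.389 0.155 0.015] [0.469 0.182 0.017]
30 13 [0.427 0.149 0.034] [0.435 0.188 0.035]
35 182 [0.414 0.141 0.035] [0.44  0.196 0.04 ]
40 372 [0.413 0.137 0.04 ] [0.441 0.201 0.045]
45 460 [0.414 0.137 0.045] [0.44  0.202 0.05 ]
```

View pics/w3.png

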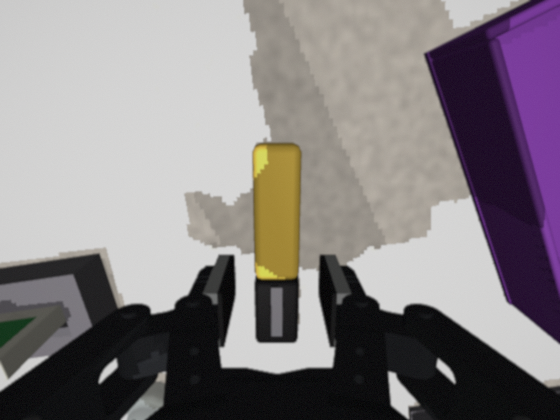

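The tip cloud's lowest point is about 34 mm, although the TCP reads 3 mm. So at this opening the real fingertips sit much higher than the reported TCP, and they closed above the 15 mm pen. I'll lower in steps and watch the force.

Emit:
step_arm(motion=[[0,0,0.005,0,0,0,140],[0,0,0.005,0,0,0,140],[0,0,0.002,0,0,0,140],[0,0,0,0,0,0,140]])

```text
clock: 7.78
position: [0.4274, 0.1683, -0.0105]
orientation: [[-0.995, 0.105, -0.0], [0.105, 0.995, -0.0], [0.0, -0.0, -1.0]]
wrist_force: [0.5, -0.1, -0.1]
finger_gap: 0.0387
gripper_force: 0.0
```

```bash
cat >> h.py <<'E'
def tips():
    st=r.state(); p=np.array(st['position']); s=snap('wrist'); q=cloud(s).reshape(-1,3)
    m=q[(q[:,2]>p[2]+.018)&(q[:,2]<p[2]+.06)&(np.abs(q[:,0]-p[0])<.03)&(np.abs(q[:,1]-p[1])<.06)]
    print('tcp',np.round(p,4),'gap %.4f'%st['finger_gap'],'F',np.round(st['wrist_force'],1),'tip z',np.round(np.sort(m[:,2])[:10:3],4))
E
python3 -c "
from h import *
tips()"
```

```text
tcp [ 0.4274  0.1683 -0.0105] gap 0.0387 F [ 0.5 -0.1 -0.1] tip z [0.0077 0.0078 0.0088 0.0091]
```

Emit:
step_arm(motion=[[0,0,0.003,0,0,0,140],[0,0,0.003,0,0,0,140],[0,0,0,0,0,0,140]])

```text
clock: 8.2
position: [0.4274, 0.1683, -0.0166]
orientation: [[-0.995, 0.105, -0.0], [0.105, 0.995, -0.0], [0.0, -0.0, -1.0]]
wrist_force: [0.2, -0.5, -0.2]
finger_gap: 0.0386
gripper_force: 0.0
```

Emit:
step_arm(motion=[[0,0,0.002,0,0,0,140],[0,0,0.001,0,0,0,140],[0,0,0,0,0,0,140]])

```text
clock: 8.57
position: [0.4276, 0.1684, -0.0194]
orientation: [[-0.995, 0.105, -0.0], [0.105, 0.995, -0.0], [0.0, -0.0, -1.0]]
wrist_force: [0.9, -0.6, 0.5]
finger_gap: 0.0389
gripper_force: 0.0
```

```bash
python3 - <<'E'
from h import *
s=snap('wrist'); im=s['img']; cv2.imwrite('pics/w4.png',im); W=cloud(s); p=np.array(r.state()['position'])
for nm,sl in (('L',slice(200,236)),('R',slice(318,345))):
    for row in range(236,300,8):
        z=W[row,sl,2]; print(nm,row,np.round(np.nanmedian(z),3),np.round(np.nanmax(z),3),end=' | ')
print(p,r.state()['wrist_force'])
E
```

```text
L 236 -0.0 0.001 | L 244 -0.0 0.001 | L 252 -0.0 0.001 | L 260 0.016 0.023 | L 268 0.025 0.031 | L 276 0.036 0.038 | L 284 0.043 0.044 | L 292 0.048 0.05 | R 236 -0.0 0.001 | R 244 -0.0 0.001 | R 252 -0.0 0.001 | R 260 0.022 0.024 | R 268 0.03 0.031 | R 276 0.036 0.038 | R 284 0.043 0.044 | R 292 0.048 0.05 | [ 0.42763151  0.16842688 -0.01927244] [-0.24020429 -0.57456178 -0.18211817]
```

Emit:
step_arm(motion=[[0,0,0.003,0,0,0,140],[0,0,0.002,0,0,0,140],[0,0,0,0,0,0,140]])

```text
clock: 9.0
position: [0.4274, 0.1683, -0.0245]
orientation: [[-0.995, 0.105, -0.0], [0.105, 0.995, -0.0], [0.0, -0.0, -1.0]]
wrist_force: [-0.0, 0.4, 0.4]
finger_gap: 0.0385
gripper_force: 0.0
```

Emit:
step_arm(motion=[[0,0,0,0,0,0,190],[0,0,0,0,0,0,190],[0,0,0,0,0,0,255],[0,0,0,0,0,0,255],[0,0,0,0,0,0,255]], grip_force=30)

```text
clock: 9.62
position: [0.4278, 0.1685, -0.0241]
orientation: [[-0.995, 0.105, 0.0], [0.105, 0.995, 0.0], [-0.0, 0.0, -1.0]]
wrist_force: [-0.5, 0.8, 0.4]
finger_gap: 0.0228
gripper_force: 29.9
```

Gripped: gap 22.8 mm at 30 N. The real tips sit about 25–30 mm behind the reported TCP, and I'll allow for that from here on.

Emit:
step_arm(motion=[[0,0,-0.02,0,0,0,255],[0,0,-0.04,0,0,0,255],[0,0,-0.05,0,0,0,255],[0,0,-0.05,0,0,0,255],[0,0,-0.02,0,0,-0.087,255],[0,0,0,0,0,0,255]])

```text
clock: 10.38
position: [0.4285, 0.1689, 0.1571]
orientation: [[-1.0, 0.019, 0.003], [0.019, 1.0, 0.002], [-0.003, 0.002, -1.0]]
wrist_force: [-1.0, -0.7, -0.6]
finger_gap: 0.023
gripper_force: 29.7
```

```bash
python3 - <<'E'
from h import *
plan([.622,-.350,.16],89); s=snap('wrist'); seg('wrist','pen',cloud(s),1)
E
```

```text
cur yaw 88.9 tool-z turn -0.001 | shift x -0.2025 y -0.5155 z -0.0029 tilt [0.0027 0.002 ]
wrist pen 0.82 [276. 254.] n 11615 med [0.416 0.169 0.196] ztop 0.197 topbox [424. 169.] [ 24. 105.] 88.9
```

Emit:
step_arm(motion=[[-0.0156,-0.0397,0,0,0,0,255],[-0.0156,-0.0397,0,0,0,0,255],[-0.0156,-0.0397,0,0,0,0,255],[-0.0156,-0.0397,0,0,0,0,255],[-0.0156,-0.0397,0,0,0,0,255],[-0.0156,-0.0397,0,0,0,0,255],[-0.0156,-0.0397,0,0,0,0,255],[-0.0156,-0.0397,0,0,0,0,255],[-0.0156,-0.0397,0,0,0,0,255],[-0.0156,-0.0397,0,0,0,0,255],[-0.0156,-0.0397,0,0,0,0,255],[-0.0156,-0.0397,0,0,0,0,255],[-0.0156,-0.0397,0,0,0,0,255],[0,0,0,0,0,0,255],[0,0,0,0,0,0,255]])

```text
clock: 12.35
position: [0.6203, -0.3505, 0.1535]
orientation: [[-1.0, 0.019, -0.003], [0.019, 1.0, 0.002], [0.003, 0.002, -1.0]]
wrist_force: [0.1, 0.3, -0.2]
finger_gap: 0.0231
gripper_force: 29.8
```

```bash
python3 - <<'E'
from h import *
plan([.622,-.350,-.012],89); s=snap('wrist'); W=cloud(s); seg('wrist','pen',W); seg('wrist','pen_bin_in',W,1)
E
```

```text
cur yaw 88.9 tool-z turn -0.002 | shift x -0.0017 y 0.0005 z 0.1655 tilt [-0.003   0.0017]
wrist pen 0.55 [278. 256.] n 11682 med [ 0.608 -0.351  0.192] ztop 0.193 topbox [ 616. -351.] [ 24. 105.] 89.1
wrist pen_bin_in 0.69 [320. 165.] n 15115 med [ 0.595 -0.31   0.004] ztop 0.050 topbox [ 621. -327.] [130. 150.] 89.1
```

Emit:
step_arm(motion=[[-0.002,0,0.04,0,0,0,255],[0,0,0.04,0,0,0,255],[0,0,0.04,0,0,0,255],[0,0,0.03,0,0,0,255],[0,0,0.016,0,0,0,255],[0,0,0,0,0,0,255],[0,0,0,0,0,0,150],[0,0,0,0,0,0,150],[0,0,0,0,0,0,150],[0,0,-0.03,0,0,0,150],[0,0,-0.05,0,0,0,150],[0,0,-0.05,0,0,0,0],[0,0,-0.04,0,0,0,0],[0,0,0,0,0,0,0]])

```text
clock: 14.25
position: [0.6251, -0.3532, 0.1649]
orientation: [[-1.0, 0.018, 0.007], [0.018, 1.0, -0.004], [-0.007, -0.004, -1.0]]
wrist_force: [0.0, 0.5, -0.3]
finger_gap: 0.0853
gripper_force: 0.0
```

```bash
python3 - <<'E'
from h import *
s=snap('wrist'); W=cloud(s); seg('wrist','pen',W); plan([.437,-.180,.14],89)
E
```

```text
wrist pen 0.91 [280. 183.] n 2675 med [ 0.619 -0.352  0.018] ztop 0.020 topbox [ 622. -352.] [ 24. 111.] 89.7
cur yaw 89.0 tool-z turn -0.000 | shift x 0.1892 y 0.1680 z 0.0200 tilt [0.0008 0.0001]
```

The pen lies flat in the green bin at (0.622, -0.352), top at 20 mm. Next, the screw cap.

Emit:
step_arm(motion=[[0.031,0.028,0.003,0,0,0,0],[0.031,0.028,0.003,0,0,0,0],[0.031,0.028,0.003,0,0,0,0],[0.031,0.028,0.003,0,0,0,0],[0.032,0.028,0.004,0,0,0,0],[0.033,0.028,0.004,0,0,0,0],[0,0,0,0,0,0,0],[0,0,0,0,0,0,0]])

```text
clock: 15.35
position: [0.4374, -0.1799, 0.1394]
orientation: [[-1.0, 0.017, 0.0], [0.017, 1.0, -0.0], [-0.0, -0.0, -1.0]]
wrist_force: [0.0, -0.2, 1.3]
finger_gap: 0.085
gripper_force: 0.0
```

```bash
python3 - <<'E'
from h import *
s=snap('wrist'); W=cloud(s); seg('wrist','cap',W); plan([.436,-.180,-.022],89)
E
```

```text
wrist cap 0.81 [273. 190.] n 2282 med [ 0.431 -0.182  0.026] ztop 0.027 topbox [ 434. -182.] [46. 46.] 77.0
cur yaw 88.9 tool-z turn -0.001 | shift x 0.0018 y 0.0007 z 0.1616 tilt [-0.0002 -0.0012]
```

Emit:
step_arm(motion=[[0.003,-0.002,0.04,0,0,0,0],[0,0,0.04,0,0,0,0],[0,0,0.04,0,0,0,0],[0,0,0.03,0,0,0,0],[0,0,0.012,0,0,0,0],[0,0,0,0,0,0,0],[0,0,0,0,0,0,140],[0,0,0,0,0,0,255],[0,0,0,0,0,0,255],[0,0,0,0,0,0,255],[0,0,0,0,0,0,255],[0,0,0,0,0,0,255]])

```text
clock: 16.95
position: [0.4352, -0.182, -0.021]
orientation: [[-1.0, 0.018, 0.002], [0.018, 1.0, 0.0], [-0.002, 0.0, -1.0]]
wrist_force: [-2.1, 0.3, 5.9]
finger_gap: 0.0447
gripper_force: 30.0
```

Emit:
step_arm(motion=[[0,0,-0.02,0,0,0,255],[0,0,-0.05,0,0,0,255],[0,0,-0.05,0,0,0,255],[0,0,-0.05,0,0,0,255],[0,0,-0.02,0,0,0,255],[0,0,0,0,0,0,255]])

```text
clock: 17.7
position: [0.4355, -0.1821, 0.1696]
orientation: [[-1.0, 0.018, 0.005], [0.018, 1.0, 0.001], [-0.005, 0.001, -1.0]]
wrist_force: [1.0, -0.3, -0.8]
finger_gap: 0.0445
gripper_force: 31.0
```

```bash
python3 - <<'E'
from h import *
s=snap('wrist'); W=cloud(s); seg('wrist','cap',W,2); plan([.59,.312,.16],92)
E
```

```text
wrist cap 0.83 [274. 278.] n 9628 med [ 0.429 -0.182  0.216] ztop 0.217 topbox [ 433. -182.] [45. 47.] 89.5
cur yaw 89.0 tool-z turn -0.053 | shift x -0.1735 y 0.4879 z 0.0070 tilt [-0.0004  0.0007]
```

Emit:
step_arm(motion=[[-0.011,0.0382,0,0,0,0,255],[-0.011,0.0382,0,0,0,0,255],[-0.011,0.0382,0,0,0,0,255],[-0.011,0.0382,0,0,0,0,255],[-0.011,0.0382,0,0,0,0,255],[-0.011,0.0382,0,0,0,0,255],[-0.011,0.0382,0,0,0,0,255],[-0.011,0.0382,0,0,0,0,255],[-0.011,0.0382,0,0,0,0,255],[-0.011,0.0382,0,0,0,0,255],[-0.011,0.0382,0,0,0,0,255],[-0.011,0.0382,0,0,0,0,255],[-0.011,0.0382,0,0,0,0,255],[0,0,0,0,0,0,255],[0,0,0,0,0,0,255]])

```text
clock: 19.68
position: [0.5854, 0.3106, 0.1657]
orientation: [[-1.0, 0.019, -0.002], [0.019, 1.0, -0.003], [0.002, -0.003, -1.0]]
wrist_force: [-0.2, -0.5, -0.8]
finger_gap: 0.0446
gripper_force: 31.0
```

```bash
python3 - <<'E'
from h import *
s=snap('wrist'); W=cloud(s); seg('wrist','cap',W,2);seg('wrist','cap_bin_in',W,2); plan([.588,.312,-.009])
E
```

```text
wrist cap 0.88 [274. 276.] n 9820 med [0.579 0.31  0.212] ztop 0.213 topbox [583. 310.] [47. 45.] 0.1
wrist cap_bin_in 0.94 [305.  18.] n 7302 med [0.439 0.337 0.004] ztop 0.050 topbox [455. 352.] [137.  46.] 88.9
wrist cap_bin_in 0.72 [283. 191.] n 13207 med [0.589 0.316 0.004] ztop 0.050 topbox [620. 313.] [149. 130.] 4.3
cur yaw 88.8 tool-z turn -0.000 | shift x -0.0019 y 0.0018 z 0.1764 tilt [-0.0005 -0.0008]
```

Emit:
step_arm(motion=[[-0.002,0.002,0.04,0,0,0,255],[0,0,0.04,0,0,0,255],[0,0,0.04,0,0,0,255],[0,0,0.03,0,0,0,255],[0,0,0.02,0,0,0,255],[0,0,0.004,0,0,0,255],[0,0,0,0,0,0,255],[0,0,0,0,0,0,80],[0,0,0,0,0,0,80],[0,0,0,0,0,0,80],[0,0,-0.03,0,0,0,80],[0,0,-0.05,0,0,0,80],[0,0,-0.05,0,0,0,0],[0,0,-0.05,0,0,0,0],[0,0,-0.02,0,0,0,0],[0,0,0,0,0,0,0]])

```text
clock: 21.82
position: [0.5887, 0.3144, 0.195]
orientation: [[-1.0, 0.018, 0.002], [0.018, 1.0, 0.002], [-0.002, 0.002, -1.0]]
wrist_force: [0.1, -0.5, 0.3]
finger_gap: 0.0856
gripper_force: 0.0
```

```bash
python3 - <<'E'
from h import *
s=snap('wrist'); W=cloud(s); seg('wrist','cap',W)
s=snap('top'); cv2.imwrite('pics/t2.png',cv2.resize(s['img'][120:290,190:470],None,fx=2.8,fy=2.8,interpolation=cv2.INTER_CUBIC)); W=cloud(s)
seg('top','holder',W,1); seg('top','shelf',W,1); seg('top','seat',W,2)
# shelf front region heights around channel
q=W[(W[...,0]>.56)&(W[...,0]<.62)&(abs(W[...,1]+.04)<.09)&(W[...,2]>.03)]
for a in np.arange(.560,.62,.005):
    m=q[(q[:,0]>=a)&(q[:,0]<a+.005)]
    if len(m): print('%.3f'%a,len(m),'y',np.round([m[:,1].min(),m[:,1].max()],3),'z',np.round(np.percentile(m[:,2],[5,50,95]),3))
plan([.449,.0115,.20],3)
E
```

```text
wrist cap 0.72 [276. 182.] n 1615 med [0.585 0.315 0.03 ] ztop 0.031 topbox [587. 314.] [46. 44.] 0.6
top shelf 0.86 [342. 170.] n 4445 med [ 0.677 -0.037  0.093] ztop 0.098 topbox [683. -35.] [249. 186.] 88.0
top seat 0.57 [340. 191.] n 127 med [ 0.609 -0.032  0.063] ztop 0.068 topbox [607. -32.] [99. 11.] 87.8
0.585 12 y [-0.09  -0.058] z [0.095 0.097 0.102]
0.590 67 y [-0.087  0.026] z [0.093 0.096 0.102]
0.595 49 y [-0.089  0.026] z [0.073 0.091 0.097]
0.600 50 y [-0.089  0.026] z [0.059 0.066 0.091]
0.605 81 y [-0.088  0.026] z [0.058 0.063 0.086]
0.610 85 y [-0.089  0.025] z [0.058 0.066 0.091]
0.615 120 y [-0.129  0.025] z [0.056 0.09  0.1  ]
cur yaw 89.0 tool-z turn 1.501 | shift x -0.2946 y -0.1537 z -0.0083 tilt [-0.0027 -0.0018]
```

View pics/t2.png

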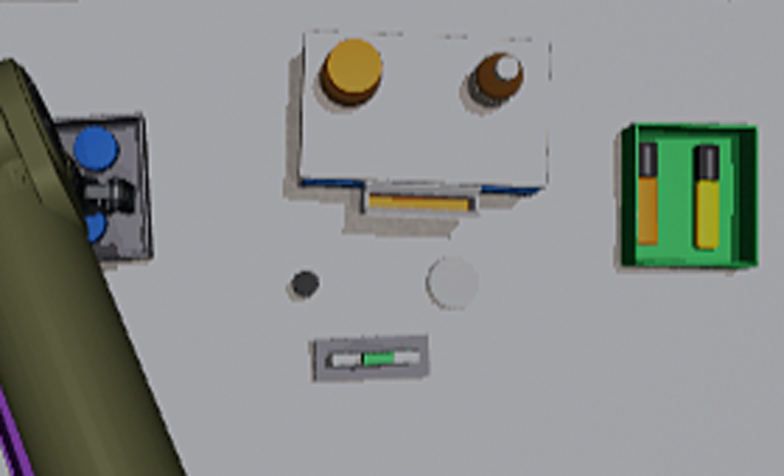

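Both bins now hold both of their items: old and stray pen, old and stray cap. The channel is at crop (420,203). Now the holder: turn first, then shift.

Emit:
step_arm(motion=[[0,0,0,0,0,0.1876,0],[0,0,0,0,0,0.1876,0],[0,0,0,0,0,0.1876,0],[0,0,0,0,0,0.1876,0],[0,0,0,0,0,0.1876,0],[0,0,0,0,0,0.1876,0],[0,0,0,0,0,0.1876,0],[0,0,0,0,0,0.1876,0],[-0.033,-0.017,0,0,0,0,0],[-0.033,-0.017,0,0,0,0,0],[-0.033,-0.017,0,0,0,0,0],[-0.033,-0.017,0,0,0,0,0],[-0.033,-0.017,0,0,0,0,0],[-0.033,-0.017,0,0,0,0,0],[-0.033,-0.017,0,0,0,0,0],[-0.033,-0.017,0,0,0,0,0],[-0.031,-0.017,0,0,0,0,0],[0,0,0,0,0,0,0],[0,0,0,0,0,0,0]])

```text
clock: 24.5
position: [0.4509, 0.0121, 0.1935]
orientation: [[-0.053, 0.999, 0.0], [0.999, 0.053, 0.001], [0.001, 0.0, -1.0]]
wrist_force: [0.9, -0.3, -0.5]
finger_gap: 0.085
gripper_force: 0.0
```

```bash
python3 - <<'E'
from h import *
s=snap('wrist'); W=cloud(s); 
for q in ['holder','stand','shelf','seat','dish_center','vial_center']: seg('wrist',q,W,1)
q=W.reshape(-1,3); m=q[(abs(q[:,0]-.449)<.04)&(abs(q[:,1]-.012)<.03)&(q[:,2]>.085)&(q[:,2]<.105)]
b=cv2.minAreaRect((m[:,:2]*1000).astype(np.float32)); print(len(m),b,m[:,2].max())
plan([.449,.0115,.034],3)
E
```

```text
wrist holder 0.73 [275. 189.] n 1236 med [0.447 0.022 0.064] ztop 0.096 topbox [447.  10.] [11. 30.] 3.2
wrist stand 0.92 [279. 176.] n 3665 med [0.446 0.019 0.026] ztop 0.027 topbox [447.  10.] [ 44. 120.] 3.0
wrist shelf 0.86 [500. 228.] n 26279 med [ 0.638 -0.007  0.094] ztop 0.096 topbox [630. -25.] [175. 203.] 28.4
wrist dish_center 0.96 [337. 263.] n 1919 med [ 0.528 -0.078  0.014] ztop 0.015 topbox [528. -80.] [56. 58.] 14.1
wrist vial_center 0.72 [358. 118.] n 846 med [0.521 0.081 0.044] ztop 0.046 topbox [524.  81.] [25. 26.] 77.7
493 ((447.2642517089844, 10.178672790527344), (10.939260482788086, 30.215320587158203), 3.1343772411346436) 0.09687710101051997
cur yaw 3.1 tool-z turn 0.001 | shift x -0.0002 y -0.0020 z 0.1596 tilt [-0.0002 -0.0007]
```

Emit:
step_arm(motion=[[-0.002,-0.004,0.03,0,0,0,0],[0,0,0.04,0,0,0,0],[0,0,0.04,0,0,0,0],[0,0,0.03,0,0,0,0],[0,0,0.019,0,0,0,0],[0,0,0,0,0,0,100],[0,0,0,0,0,0,200],[0,0,0,0,0,0,255],[0,0,0,0,0,0,255],[0,0,0,0,0,0,255],[0,0,0,0,0,0,255],[0,0,0,0,0,0,255]], grip_force=90)

```text
clock: 26.35
position: [0.4479, 0.0094, 0.0355]
orientation: [[-0.053, 0.999, 0.001], [0.999, 0.053, 0.001], [0.001, 0.002, -1.0]]
wrist_force: [0.3, -0.1, 6.7]
finger_gap: 0.0098
gripper_force: 88.5
```

```bash
python3 - <<'E'
from h import *
st=r.state(); print(st['finger_gap'],st['gripper_force'],st['wrist_force'],st['wrist_torque'],st['position'])
E
```

```text
0.009810111021651129 88.47930550575256 [ 0.28539041 -0.05222603  6.66761469] [ 0.10204716  0.13129677 -0.00146278] [0.44786976 0.00944865 0.03552809]
```

Emit:
step_arm(motion=[[0,0,-0.02,0,0,0,255],[0,0,-0.03,0,0,0,255],[0,0,-0.045,0,0,0.045,255],[0,0,-0.045,0,0,0.045,255],[0,0,0,0,0,0,255],[0,0,0,0,0,0,255]])

```text
clock: 27.1
position: [0.4463, 0.0092, 0.174]
orientation: [[0.037, 0.999, -0.001], [0.999, -0.037, 0.0], [0.0, -0.001, -1.0]]
wrist_force: [-0.2, -0.1, -0.9]
finger_gap: 0.0095
gripper_force: 89.5
```

```bash
python3 - <<'E'
from h import *
s=snap('wrist'); W=cloud(s); 
st=r.state(); print(st['finger_gap'],st['position'])
seg('wrist','holder',W,1); seg('wrist','seat',W,1)
for q in ['shelf']: seg('wrist',q,W,1)
plan([.56,-.030,.175],-2)
E
```

```text
0.009480835988310754 [0.44591476 0.00901419 0.17342482]
wrist holder 0.86 [277. 255.] n 4815 med [0.446 0.024 0.21 ] ztop 0.234 topbox [446.  10.] [31. 11.] 89.0
wrist shelf 0.90 [506. 236.] n 30844 med [ 0.628 -0.028  0.094] ztop 0.097 topbox [591. -49.] [166. 258.] 11.1
cur yaw -2.1 tool-z turn -0.002 | shift x -0.0349 y 0.1152 z -0.0015 tilt [-0.0022 -0.0011]
```

Emit:
step_arm(motion=[[-0.009,0.029,0,0,0,0,255],[-0.009,0.029,0,0,0,0,255],[-0.009,0.029,0,0,0,0,255],[-0.008,0.028,0,0,0,0,255],[0,0,0,0,0,0,255],[0,0,0,0,0,0,255]])

```text
clock: 28.05
position: [0.5596, -0.0302, 0.1739]
orientation: [[0.037, 0.999, -0.002], [0.999, -0.037, -0.001], [-0.001, -0.002, -1.0]]
wrist_force: [0.4, 1.1, -1.1]
finger_gap: 0.0098
gripper_force: 89.3
```

```bash
python3 - <<'E'
from h import *
s=snap('wrist'); W=cloud(s); cv2.imwrite('pics/w5.png',s['img'])
st=r.state(); p=st['position'];print(p,st['finger_gap'])
seg('wrist','holder',W,1); seg('wrist','seat',W,2)
q=W.reshape(-1,3); a=np.radians(-2.1); X=np.array([np.cos(a),np.sin(a)]); Y=np.array([-X[1],X[0]]); c=np.array([.607,-.032])
d=q[:,:2]-c; u=d@X; v=d@Y; z=q[:,2]
for y0 in (-.05,-.03,-.01,.01,.03,.05):
    k=(abs(v-y0)<.01)&(abs(u)<.03)&(z>.03)&(z<.11)
    rim=k&(z>.0985); lo=k&(z<.075)
    f=rim&(u<0); b=rim&(u>0)
    mm=lambda k:np.round(np.percentile(u[k],[2,50,98]),4) if k.sum()>5 else None
    print(y0,k.sum(),'front rim u',mm(f),'back rim u',mm(b),'deep u',mm(lo),'z',np.round(np.median(z[lo]),3) if lo.sum() else '')
k=(abs(u)<.006)&(z>.05)&(z<.075); print('seat v range',np.percentile(v[k],[1,99]) if k.sum() else '')
k=(abs(u)<.016)&(z>.098)&(z<.104); print('rim v range',np.percentile(v[k],[1,99]) if k.sum() else '')
E
```

```text
[ 0.55963454 -0.0298725   0.17417184] 0.009437921360507978
wrist holder 0.64 [276. 254.] n 4560 med [ 0.559 -0.015  0.212] ztop 0.234 topbox [558. -30.] [32. 11.] 86.3
wrist seat 0.87 [334. 192.] n 1380 med [ 0.608 -0.028  0.064] ztop 0.065 topbox [606. -34.] [104.  15.] 88.1
wrist seat 0.67 [524. 102.] n 7154 med [0.705 0.041 0.137] ztop 0.163 topbox [707.  37.] [10. 40.] 10.7
-0.05 1384 front rim u [-0.017  -0.0155 -0.0138] back rim u [0.0132 0.0148 0.0166] deep u [-0.0109  0.0022  0.0074] z 0.064
-0.03 1364 front rim u [-0.0176 -0.0158 -0.014 ] back rim u [0.013  0.0145 0.0163] deep u [-0.011   0.0021  0.0073] z 0.064
-0.01 1444 front rim u [-0.0176 -0.0159 -0.0141] back rim u [0.0128 0.0145 0.0164] deep u [-0.0111  0.0022  0.0072] z 0.064
0.01 1539 front rim u [-0.0178 -0.0159 -0.0141] back rim u [0.0127 0.0145 0.0163] deep u [-0.0112  0.002   0.0071] z 0.064
0.03 1647 front rim u [-0.0178 -0.016  -0.0142] back rim u [0.0126 0.0142 0.0161] deep u [-0.0113  0.002   0.007 ] z 0.064
0.05 1705 front rim u [-0.0178 -0.016  -0.0145] back rim u [0.0121 0.0141 0.0161] deep u [-0.0114  0.0023  0.0148] z 0.063
seat v range [-0.05606602  0.05614718]
rim v range [-0.05704483  0.05548192]
```

View pics/w5.png

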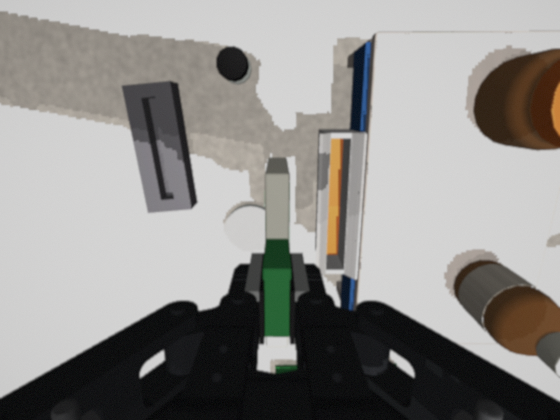

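The wrist image shows the holder held vertically at column 277 and the channel at columns 320–365 to its right, unobstructed. I'll move over it and compare again.

Emit:
step_arm(motion=[[0,0.024,0,0,0,0,255],[0,0.0235,0,0,0,0,255],[0,0,0.02,0,0,0,255],[0,0,0.01,0,0,0,255],[0,0,0,0,0,0,255],[0,0,0,0,0,0,255],[0,0,0,0,0,0,255]])

```text
clock: 29.08
position: [0.6082, -0.0317, 0.1454]
orientation: [[0.037, 0.999, 0.001], [0.999, -0.037, 0.001], [0.001, 0.001, -1.0]]
wrist_force: [0.3, -0.0, -1.3]
finger_gap: 0.0094
gripper_force: 89.2
```

```bash
python3 - <<'E'
from h import *
s=snap('wrist'); W=cloud(s)
st=r.state(); p=st['position'];print(p,st['finger_gap'],st['wrist_force'])
seg('wrist','holder',W,1)
q=W.reshape(-1,3); a=np.radians(-1.9); X=np.array([np.cos(a),np.sin(a)]); Y=np.array([-X[1],X[0]]); c=np.array([.6063,-.032])
d=q[:,:2]-c; u=d@X; v=d@Y; z=q[:,2]
def b(k): return (np.round(np.percentile(u[k],[2,50,98]),4),np.round(np.percentile(v[k],[2,98]),3),k.sum()) if k.sum()>5 else None
k=(abs(u)<.03)&(z>.0985)&(z<.104)&(abs(v)<.06)
print('rim f',b(k&(u<-.008)),'rim b',b(k&(u>.008)))
t=(z>p[2]+.056)&(z<p[2]+.064)&(abs(u)<.02)&(abs(v)<.03); print('tab top',b(t))
t=(z>p[2]+.02)&(z<p[2]+.032)&(abs(u)<.02)&(abs(v)<.06); print('plate top',b(t))
E
```

```text
[ 0.60829271 -0.03174245  0.14534112] 0.009166556926605686 [-0.20439381 -0.56802388 -0.46998715]
wrist holder 0.97 [278. 253.] n 4655 med [ 0.608 -0.016  0.183] ztop 0.205 topbox [607. -31.] [31. 11.] 87.7
rim f (array([-0.0168, -0.0149, -0.0132]), array([-0.021,  0.055]), np.int64(507)) rim b (array([0.0136, 0.0154, 0.0172]), array([-0.022,  0.055]), np.int64(493))
tab top (array([-0.0143,  0.0009,  0.0165]), array([-0.013,  0.016]), np.int64(2450))
plate top (array([-0.0042,  0.0012,  0.0063]), array([-0.043,  0.046]), np.int64(1927))
```

Emit:
step_arm(motion=[[-0.001,-0.001,0.01,0,0,0,255],[0,0,0.01,0,0,0,255],[0,0,0.01,0,0,0,255],[0,0,0.01,0,0,0,255],[0,0,0.008,0,0,0,255],[0,0,0,0,0,0,255]], grip_force=100)

```text
clock: 29.92
position: [0.6065, -0.0327, 0.0959]
orientation: [[0.037, 0.999, -0.001], [0.999, -0.037, -0.0], [-0.0, -0.001, -1.0]]
wrist_force: [0.6, -0.3, -1.4]
finger_gap: 0.0093
gripper_force: 98.5
```

Emit:
step_arm(motion=[[0,0,0.005,0,0,0,255],[0,0,0.005,0,0,0,255],[0,0,0.003,0,0,0,255],[0,0,0,0,0,0,255],[0,0,0,0,0,0,255]])

```text
clock: 30.55
position: [0.6078, -0.0329, 0.0853]
orientation: [[0.037, 0.999, 0.002], [0.999, -0.037, 0.001], [0.001, 0.002, -1.0]]
wrist_force: [-1.7, 0.2, 8.6]
finger_gap: 0.0094
gripper_force: 100.2
```

Emit:
step_arm(motion=[[0,0,0.002,0,0,0,255],[0,0,0.002,0,0,0,255],[0,0,0,0,0,0,255],[0,0,0,0,0,0,255]])

```text
clock: 31.05
position: [0.6082, -0.033, 0.0835]
orientation: [[0.037, 0.999, 0.002], [0.999, -0.037, 0.002], [0.002, 0.002, -1.0]]
wrist_force: [-5.7, 1.5, 21.1]
finger_gap: 0.0091
gripper_force: 102.2
```

```bash
python3 - <<'E'
from h import *
s=snap('wrist'); W=cloud(s); q=W.reshape(-1,3); p=np.array(r.state()['position'])
m=q[(abs(q[:,0]-.607)<.006)&(q[:,1]>-.01)&(q[:,1]<.01)&(q[:,2]>.09)&(q[:,2]<.13)]; print('plate top z',np.percentile(m[:,2],[10,50,90]))
m=q[(abs(q[:,0]-.607)<.02)&(abs(q[:,1]+.032)<.02)&(q[:,2]>.13)&(q[:,2]<.16)]; print('tab top z',np.percentile(m[:,2],[50,90]),len(m))
s=snap('top'); W=cloud(s)
for o in ['pen','cap','dish_center','vial_center','jar_center','bottle_center']: seg('top',o,W,3)
st=r.state(); print(st['clock'],st['wrist_force'],st['gripper_force'],np.abs(st['joint_velocities']).max())
E
```

```text
plate top z [0.10979363 0.11067796 0.1114836 ]
tab top z [0.14292118 0.15744493] 5083
top pen 0.79 [443. 191.] n 317 med [ 0.623 -0.347  0.017] ztop 0.023 topbox [ 623. -348.] [ 24. 108.] 89.3
top pen 0.45 [309. 250.] n 292 med [0.447 0.042 0.024] ztop 0.029 topbox [447.  41.] [41. 62.] 0.5
top pen 0.41 [368. 144.] n 172 med [ 0.722 -0.096  0.166] ztop 0.191 topbox [ 724. -100.] [19. 21.] 45.5
top cap 0.70 [326. 162.] n 2541 med [0.702 0.006 0.094] ztop 0.099 topbox [684. -34.] [248. 183.] 88.2
top cap 0.51 [220. 198.] n 212 med [0.588 0.315 0.028] ztop 0.034 topbox [589. 317.] [42. 42.] 89.0
top dish_center 0.69 [224. 174.] n 213 med [0.666 0.304 0.028] ztop 0.033 topbox [666. 305.] [42. 44.] 0.3
top vial_center 0.57 [297. 219.] n 84 med [0.525 0.085 0.043] ztop 0.047 topbox [525.  82.] [24. 23.] 1.4
top jar_center 0.74 [316. 147.] n 463 med [0.724 0.046 0.162] ztop 0.167 topbox [729.  43.] [49. 53.] 89.2
top jar_center 0.35 [367. 146.] n 183 med [ 0.722 -0.096  0.165] ztop 0.191 topbox [ 724. -100.] [19. 21.] 45.5
top bottle_center 0.75 [368. 146.] n 169 med [ 0.723 -0.095  0.167] ztop 0.191 topbox [ 724. -100.] [19. 21.] 45.5
31.45 [-5.49607666  0.45624295 21.24750494] 102.18798637390137 0.0015040743414457794
```

The plate top is at 110.7 mm, so the foot is at 55.7 mm and the seat is at its stop. Everything else is in place, so I'm handing in.

```bash
python3 -c "
from cell import r
print(r.sign_off())"
```

```text
the job is handed in; nothing more can be done
None
```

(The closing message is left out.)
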